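Bolt down a pressure filter holder in cross order

ROBOT

A 6-joint arm with a two-finger parallel gripper is mounted at the origin on a cart in front of the work surface, level with it; the furniture and walls round the work are solid. World frame = base frame: x ahead of the robot, y to its left, z up, the work surface at z = 0. Lengths are in m, angles in rad, forces in N, time in s.
With the tool pointing down it reaches from about 0.25 to 0.725 m from the base axis. Payload 4 kg.
Tool frame: the origin (TCP) lies at the very end of the fingers, on their centre line; the grasp point (between the pads) lies 19 mm behind it; z points along the fingers, y is the line along which they close (so a half turn about z gives the same grasp; the last joint's range is limited). The gripper opens to 85 mm and grips with 20 to 120 N. Pads are 22 mm wide; open, the fingers measure 114 mm over their backs; the gripper's body (76 mm by 85 mm) begins 54 mm behind the grasp point. The pads swing forward as they close: fully open they stand 13 mm farther back than shut.
Start: joints at [-1.159, 0.241, 0.005, 1.335, 0, 1.571], TCP at [0.2, -0.458, 0.231] pointing down, gripper open.
Joint ranges: [-2.72, 2.72], [-1.05, 1.87], [-1.09, 1.28], [-1.99, 2.15], [-1.42, 1.44], [-3.14, 3.14]. Speed limits (rad/s): [2.79, 2.79, 3.14, 3.14, 3.14, 3.14].

INTERFACE

Orientations are given as a unit quaternion [x, y, z, w].
In Python, from workcell import bot, vision, workorder gives the robot as it stands.
- The arm moves only by the shell command python3 -m creep 'ROWS' [OPENING]. ROWS is JSON, a list of rows, each a list of 2 entries, a list of its own where there are three numbers: the shift along the tool's x, y, z in mm, then the turn, a rotation vector about the tool's x, y, z in rad. In form: [[[dx, dy, dz], [wx, wy, wz]], ...]. A call has 1 to 12 rows; each row shifts and turns the commanded pose from where the row before left it, along the tool's axes as they then stand; what a row does not reach is not made up. A row lasts 1/8 s, in which the tool goes at most 62.5 mm and 10.7 degrees, less where a joint would pass 70% of its speed; a pose out of reach is approached as far as the arm can. A call is refused whole if a number of a shift passes 62.5 or a number of a turn 0.188, either way. A call with a gripper value outside its range is refused whole. OPENING is the finger opening in mm, from 0 to 85.4, set as the call begins (- or left out, the last holds). The fingers move at their own pace and stop on an object; the grip force is fixed at half the most. Time passes only in rows, so rows that do not move let the fingers close. It gives the time, the measured TCP pose, the force, the opening and the grip force at its end, in the units of the state.
- bot.get_obs(): the state, without advancing time (a new reading comes with each control period).
- vision.camera(name): name is "side" or "top"; returns a dict with "image" (384x512x3 uint8, blue, green, red), "z_map" (384x512 float32, m along the optical axis (not along the pixel's ray), 0 where there is no reading), "K" (3x3 intrinsics, pixels), "rvec" (rotation vector, rad) and "tvec" (3), from world to camera coordinates, as OpenCV has them. Camera axes: x right, y down, z forward; pixel columns grow to the right and rows downward; lengths in m; the calibration is good to about 2 mm. A picture is of the moment at which its call begins.
- workorder.job_done(): hands the job in; it is judged then, once.
Trained networks look in a picture, given as the dict that the camera call returned (one of the last four; its "shot" number tells which), for a name from the list of things; names that differ only in an ending like _2 or _b are one class to them, and where a whole thing is asked for, a point or a joint stands for the part that bears it (a point fixed in the world has none). Each returns a list of dicts, best first, with "score" (0 to 1); they miss things now and then, are a little off and sometimes report something else, mostly with a low value. They report only what shows in the picture. A call takes as long as a camera call.
- vision.spot_in(picture, query): "position" ([column, row] in pixels, amid what is visible of it).
- vision.place_of(picture, query): "position" ([column, row] in pixels: a listed point, or the origin of a listed thing).
The state is a dict: "clock": time; "joint_pos": joint angles; "joint_vel": joint speeds; "tau": joint torques, N m; "eef_pos": TCP position; "tool_rot": TCP orientation; "ft_force": force on the tool from outside, world axes, zero at the start; "ft_torque": the same for the moment, N m; "grip_width": finger opening in m; "grasp_force": force on a finger pad.
Only numpy, scipy, OpenCV 4.12 (cv2) and the standard library are available. Lean on these libraries where they do the work, as an engineer would, in place of code of your own. Each camera call takes 0.05 s, during which the arm holds its last target. There are 200 camera calls.

TASK

Clamp down the lid of the steel filter holder with the T-key from the white tray. Going in cross order (a nut, the one straight opposite, then the other two), give each of the four wing nuts about 30 degrees clockwise; then go round once more in cross order and turn each nut until it stops hard. Turn the nuts only with the key, do not drop it or disturb the things around, and at the end stand the key upright in its tray and let go.

Things in the scene. Friction and masses are not known exactly. Their poses are not given: they have to be found in the camera images.
- filter_holder: round steel filter holder, 170 mm across, fixed; origin at its centre on the bench, z up. The flat rim of its lid is 55 mm above the bench and carries four studs with wing nuts, 62 mm from the axis: nut 0 at the holder's +x, nut 1 at +y, nut 2 at -x, nut 3 at -y. The capped inlet in the middle (within 35 mm of the axis) rises to 79 mm. Fingers and arm must not push on holder or nuts.
- nut_0_ears (a point): brass wing nut 0: point on the nut's axis, at mid-height of its ears, 16 mm above the lid's rim. Its x axis runs along the two ears (alike both ways), z is up and is the stud's axis. 60 mm from ear tip to ear tip, ears 6 mm thick and from 8 to 24 mm above the rim, round hub 23 mm across.
- nut_1_ears (a point): brass wing nut 1: point on the nut's axis, at mid-height of its ears, 16 mm above the lid's rim. Its x axis runs along the two ears (alike both ways), z is up and is the stud's axis. 60 mm from ear tip to ear tip, ears 6 mm thick and from 8 to 24 mm above the rim, round hub 23 mm across.
- nut_2_ears (a point): brass wing nut 2: point on the nut's axis, at mid-height of its ears, 16 mm above the lid's rim. Its x axis runs along the two ears (alike both ways), z is up and is the stud's axis. 60 mm from ear tip to ear tip, ears 6 mm thick and from 8 to 24 mm above the rim, round hub 23 mm across.
- nut_3_ears (a point): brass wing nut 3: point on the nut's axis, at mid-height of its ears, 16 mm above the lid's rim. Its x axis runs along the two ears (alike both ways), z is up and is the stud's axis. 60 mm from ear tip to ear tip, ears 6 mm thick and from 8 to 24 mm above the rim, round hub 23 mm across.
- nut_0 (a joint): angle of wing nut 0 in rad; grows as the nut is turned clockwise seen from above (tightened). Starts loose at 0 to 0.2 and comes to a hard stop, fully tight, at 1.2. Stiff (0.15 N m when loose, 0.21 N m near the stop); stays where it is left.
- nut_1 (a joint): angle of wing nut 1 in rad; grows as the nut is turned clockwise seen from above (tightened). Starts loose at 0 to 0.2 and comes to a hard stop, fully tight, at 1.2. Stiff (0.15 N m when loose, 0.21 N m near the stop); stays where it is left.
- nut_2 (a joint): angle of wing nut 2 in rad; grows as the nut is turned clockwise seen from above (tightened). Starts loose at 0 to 0.2 and comes to a hard stop, fully tight, at 1.2. Stiff (0.15 N m when loose, 0.21 N m near the stop); stays where it is left.
- nut_3 (a joint): angle of wing nut 3 in rad; grows as the nut is turned clockwise seen from above (tightened). Starts loose at 0 to 0.2 and comes to a hard stop, fully tight, at 1.2. Stiff (0.15 N m when loose, 0.21 N m near the stop); stays where it is left.
- t_key: steel T-key, 125 mm tall, 0.28 kg, upright in the tray; origin at the centre of its lower end, z up the shank, x along the 118 mm handle bar (red ends). Socket at the lower end: 45 mm across, bore 34 mm, 28 mm deep, cut by a 12 mm wide slot along x, in line with the bar, that goes down over a nut's ears (free play 0.13 rad either way). It drives with its end 0 to 6 mm above the lid's rim.
- key_handle (a point): middle of the key's handle, 113 mm above its lower end; here a dark hub 42 mm long (along x), 18 mm wide (along y) and 24 mm tall, with two flat sides for gripping; x, y, z as the key's.
- tray: white open tray, 140 x 200 mm, 18 mm high, fixed on the bench, walls 4 mm; origin at the centre of its underside, x across the 140 mm side, z up. Its floor is 4 mm above the bench.
- dish_100: clear closed petri dish, 97 mm across, 16 mm high, a bystander; origin under its centre
- bottle_media: bottle with blue cap and pink medium, 72 mm across, 149 mm tall, a bystander; origin under its centre
- tip_box_blue: blue box of pipette tips with its clear lid up, 90 x 119 mm, 82 mm high, a bystander; origin under its centre

How it is judged:
By the outcome, as a careful person would: the job done as asked, in the order asked, and still so for the second after the job is handed in, with the robot touching nothing.
It also fails if it takes over 72 s, if anything falls off the work surface, if the arm or the gripper's body presses on something with over 40 N, if the wrist force passes 120 N, or if a joint passes its speed limit or range.

## Working session

There is one attempt and no reset: what is moved stays moved. The work goes in short steps, Python scripts to look and compute and a shell command to move; the robot and the scene stay as the last step left them, time stands still between calls to the robot, and variables do not carry over. Pictures are saved under pics/ and viewed, at most 10 in all, crops included, and the job is handed in when it is done.

```bash
ls; mkdir -p pics; cat > h.py <<'E'
import numpy as np, cv2
from scipy.spatial.transform import Rotation as R
from workcell import bot, vision, workorder
def ray(p,px,z):
    """world point on plane z seen at pixel px"""
    Rm=cv2.Rodrigues(np.array(p["rvec"],float))[0]; t=np.array(p["tvec"],float).ravel()
    d=Rm.T@np.linalg.inv(p["K"])@np.array([px[0],px[1],1.]); c=-Rm.T@t
    return c+d*(z-c[2])/d[2]
def proj(p,X):
    return cv2.projectPoints(np.array(X,float).reshape(-1,3),np.array(p["rvec"],float),np.array(p["tvec"],float),np.array(p["K"],float),None)[0].reshape(-1,2)
def cloud(p):
    Rm=cv2.Rodrigues(np.array(p["rvec"],float))[0]; t=np.array(p["tvec"],float).ravel()
    v,u=np.mgrid[0:384,0:512]; z=p["z_map"]
    P=np.stack([u,v,np.ones_like(u)],-1)@np.linalg.inv(p["K"]).T*z[...,None]
    W=(P-t)@Rm
    W[z==0]=np.nan
    return W
E
python3 - <<'E'
from h import *
o=bot.get_obs(); print({k:np.round(v,3) for k,v in o.items()})
for n in ("top","side"):
    p=vision.camera(n); cv2.imwrite(f"pics/{n}0.png",p["image"])
    np.savez(f"{n}0.npz",**{k:p[k] for k in ("image","z_map","K","rvec","tvec")})
    for q,z in (("nut_0_ears",.071),("key_handle",.117),("t_key",.004),("filter_holder",0),("tray",0),("dish_100",0),("bottle_media",0),("tip_box_blue",0)):
        for r in vision.place_of(p,q)[:5]:
            print(n,q,round(r["score"],2),np.round(r["position"],1),np.round(ray(p,r["position"],z),4))
E
```

```text
pics
{'clock': np.float64(0.0), 'joint_pos': array([-1.159,  0.241,  0.004,  1.335, -0.   ,  1.571]), 'joint_vel': array([-0.001,  0.001, -0.   , -0.002, -0.   ,  0.   ]), 'tau': array([-2.0000e-03, -3.7232e+01,  2.5241e+01,  1.7000e-02,  0.0000e+00,
       -0.0000e+00]), 'eef_pos': array([ 0.2  , -0.458,  0.23 ]), 'tool_rot': array([ 0.979,  0.204, -0.   , -0.001]), 'ft_force': array([ 0.139, -0.361, -0.11 ]), 'ft_torque': array([-0.025, -0.024, -0.006]), 'grasp_force': np.float64(0.0), 'grip_width': np.float64(0.086)}
top nut_0_ears 0.61 [230.7 177.7] [0.5897 0.0609 0.071 ]
top nut_0_ears 0.41 [175.9 266.9] [0.3556 0.2042 0.071 ]
top nut_0_ears 0.27 [319.6 171.1] [ 0.6024 -0.1809  0.071 ]
top key_handle 0.94 [356.6 223.4] [ 0.4541 -0.2602  0.117 ]
top t_key 0.96 [346.4 231.6] [ 0.442  -0.2573  0.004 ]
top filter_holder 0.84 [220.4 202.3] [0.534  0.0981 0.    ]
top tray 0.87 [336.2 236.4] [ 0.4295 -0.2287  0.    ]
top dish_100 0.97 [175.6 265.1] [0.3595 0.2229 0.    ]
top bottle_media 0.81 [150.3 133.3] [0.7478 0.3089 0.    ]
top tip_box_blue 0.58 [318.8 169.3] [ 0.6249 -0.1894  0.    ]
top tip_box_blue 0.43 [356.2 225.6] [ 0.4586 -0.2869  0.    ]
side nut_0_ears 0.56 [265.9 181.4] [0.5916 0.0444 0.071 ]
side key_handle 0.93 [213.5 219.1] [ 0.4449 -0.2554  0.117 ]
side t_key 0.85 [215.  253.3] [ 0.4456 -0.2595  0.004 ]
side t_key 0.62 [278.1 242.5] [ 0.6251 -0.2056  0.004 ]
side filter_holder 0.84 [248.2 190.7] [0.5303 0.1007 0.    ]
side tray 0.76 [207.8 248.7] [ 0.4224 -0.235   0.    ]
side dish_100 0.64 [202.5 174.7] [0.3483 0.2186 0.    ]
side tip_box_blue 0.8 [276.9 239.7] [ 0.6226 -0.1872  0.    ]
```

```bash
python3 - <<'E'
import cv2,numpy as np
a=cv2.imread("pics/top0.png");b=cv2.imread("pics/side0.png")
t=cv2.resize(a[90:290,120:400],(800,571),interpolation=cv2.INTER_CUBIC)
cv2.imwrite("pics/top0c.png",t)
s=cv2.resize(b[120:290,170:360],(670,600),interpolation=cv2.INTER_CUBIC)
cv2.imwrite("pics/side0c.png",s)
E
```

```text
(no output)
```

View pics/top0c.png

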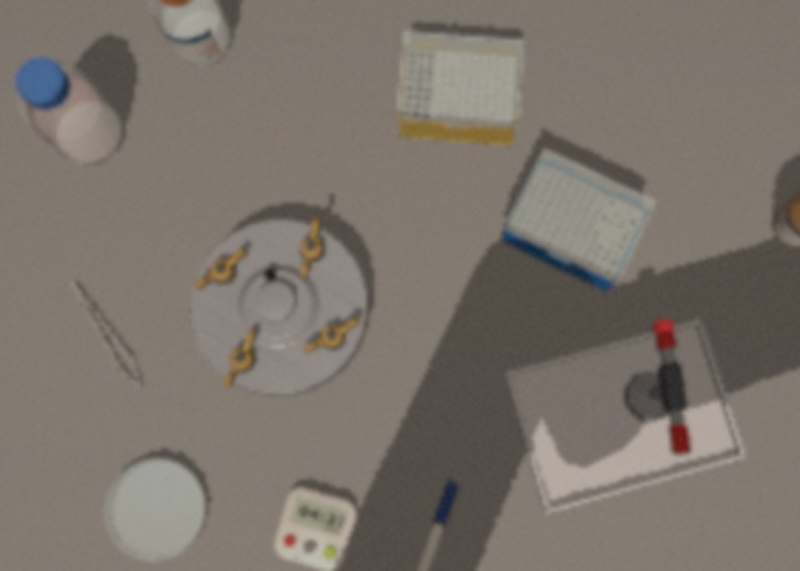

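View pics/side0c.png

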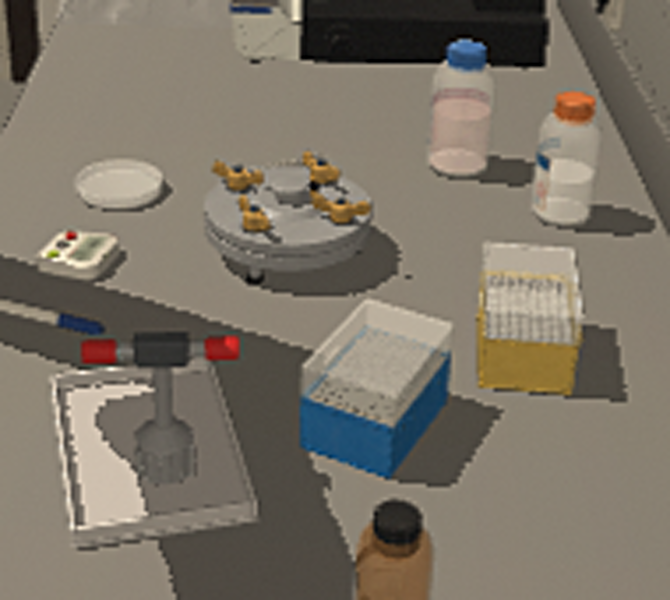

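The top view shows four brass nuts near crop pixels (312,247), (222,268), (243,357) and (333,334), and the key hub at (671,385) with red ends at (665,334) and (681,440). The side view shows the key upright in the tray and nothing crowding it. Next I'll measure the nuts and key by colour.

```bash
cat >> h.py <<'E'
def nutmask(p):
    hsv=cv2.cvtColor(p["image"],cv2.COLOR_BGR2HSV)
    return cv2.inRange(hsv,(8,110,60),(28,255,255))
def redmask(p):
    hsv=cv2.cvtColor(p["image"],cv2.COLOR_BGR2HSV)
    return cv2.inRange(hsv,(0,150,50),(6,255,255))|cv2.inRange(hsv,(172,150,50),(180,255,255))
def blobs(p,m,z,amin,near,rad):
    n,l,st,c=cv2.connectedComponentsWithStats(m); out=[]
    for i in range(1,n):
        if st[i,4]<amin: continue
        v,u=np.where(l==i); W=np.array([ray(p,(a,b),z) for a,b in zip(u,v)])[:,:2]
        mid=W.mean(0)
        if np.hypot(*(mid-near))>rad: continue
        w,V=np.linalg.eigh(np.cov(W.T)); d=V[:,1]
        s=(W-mid)@d; t=(W-mid)@V[:,0]
        e=mid+d*(s.max()+s.min())/2+0*V[:,0]
        out.append((st[i,4],mid,e,np.arctan2(d[1],d[0])%np.pi,np.ptp(s),np.ptp(t)))
    return out
E
python3 - <<'E'
from h import *
np.set_printoptions(suppress=True,precision=4)
for n in ("top","side"):
    p=dict(np.load(n+"0.npz")); print(n)
    for b in blobs(p,nutmask(p),.071,15,(.53,.1),.12): print("nut",*b)
    rr=blobs(p,redmask(p),.117,8,(.45,-.26),.1)
    for b in rr: print("red",*b)
    W=cloud(p)
    k=(np.linalg.norm(W[...,:2]-[.45,-.26],axis=-1)<.09)&(W[...,2]>.1)
    if k.any(): print("key cloud",k.sum(),W[k].mean(0),W[k].max(0),W[k].min(0))
    Rm=cv2.Rodrigues(np.array(p["rvec"]))[0]; print("cam",-Rm.T@np.array(p["tvec"]).ravel())
    k=(np.linalg.norm(W[...,:2]-[.533,.099],axis=-1)<.12)&(W[...,2]>.045); print("holder",W[k].max(0),W[k].min(0))
E
```

```text
top
nut 61 [0.5954 0.0654] [0.5943 0.0657] 2.942874099278737 0.05659608773330166 0.017715283492192355
nut 59 [0.5739 0.1502] [0.5735 0.1506] 2.2325145664060133 0.0520685362808692 0.018406112484932707
nut 64 [0.5083 0.0467] [0.5078 0.0475] 2.0983668799817043 0.05251200627474879 0.01811770989115258
nut 61 [0.4888 0.1315] [0.4886 0.1316] 2.6804829684428095 0.053173385267882387 0.01817318323072168
red 54 [ 0.4972 -0.2517] [ 0.4971 -0.2517] 0.07200822297955645 0.02354343934812956 0.014039139132217542
red 40 [ 0.4049 -0.2591] [ 0.4052 -0.259 ] 0.12194587684212799 0.020777382297102315 0.010735881967020454
key cloud 338 [ 0.4491 -0.2532  0.1242] [ 0.5085 -0.2414  0.132 ] [ 0.3907 -0.2669  0.106 ]
cam [ 0.3704 -0.0377  1.0375]
holder [0.6253 0.1836 0.0837] [0.4577 0.0178 0.0457]
side
nut 49 [0.5726 0.1488] [0.5702 0.1556] 1.916950054674603 0.06875378936566806 0.03009292219902318
nut 59 [0.4878 0.1293] [0.4842 0.1333] 2.312230598615007 0.061952497833180256 0.04491968448773785
nut 47 [0.5071 0.0431] [0.5044 0.0517] 1.8706506182668887 0.07421737766588055 0.025205174170019516
nut 71 [0.5913 0.065 ] [0.5851 0.0693] 2.5261216719653943 0.06694931957490526 0.04947949423468564
red 62 [ 0.4955 -0.2493] [ 0.4956 -0.2483] 1.4395450833153562 0.031011081932198606 0.027353210331541325
red 67 [ 0.4028 -0.2569] [ 0.4027 -0.2567] 1.8356224333882474 0.03226095519641112 0.026006132556943083
key cloud 349 [ 0.4501 -0.2599  0.1215] [ 0.5077 -0.2442  0.1326] [ 0.3913 -0.2699  0.1005]
cam [ 0.5504 -1.0747  0.6819]
holder [0.6256 0.1865 0.0827] [0.4569 0.013  0.0453]
```

```bash
cat >> h.py <<'E'
C0=np.array([.5412,.0986]); PHI=-.556
NUT={k:C0+.062*np.array([np.cos(PHI+s*np.pi/2),np.sin(PHI+s*np.pi/2)]) for k,s in zip("ABCD",(0,1,2,3))}
EAR=dict(A=2.943,B=2.233,C=2.680,D=2.098)
KEY=np.array([.450,-.2545])
def need(xy,z,a):
    """turn (tool axes) from here to tool-down with x axis at world angle a, then shift in mm along turned tool axes"""
    o=bot.get_obs(); r0=R.from_quat(o["tool_rot"])
    r1=R.from_matrix(np.array([[np.cos(a),np.sin(a),0],[np.sin(a),-np.cos(a),0],[0,0,-1]]))
    w=(r0.inv()*r1).as_rotvec(); d=r1.inv().apply(np.r_[xy,z]-o["eef_pos"])*1000
    x=r0.as_matrix()[:,0]
    print("turn",np.round(w,3),"shift",np.round(d,1),"| a",round(np.arctan2(x[1],x[0])%(2*np.pi),3),"q6",round(o["joint_pos"][5],2),
      "pos",np.round(o["eef_pos"],4),"F",np.round(o["ft_force"],1),"T",np.round(o["ft_torque"],2),"w",round(o["grip_width"],4),"g",round(float(o["grasp_force"]),1),"t",round(float(o["clock"]),2))
E
python3 -m creep '[[[0,0,0],[0,0,0.15]]]'
python3 -c "
from h import *
need(KEY,.17,.08+np.pi); need(KEY,.17,.08)"
```

```text
clock: 1.02
eef_pos: [0.2001, -0.4582, 0.2313]
tool_rot: [0.992, 0.128, 0.0, 0.0]
ft_force: [-0.1, -0.1, -0.7]
grip_width: 0.0854
grasp_force: 0.0
turn [ 0.     0.    -2.964] shift [-265.4  183.1   61.3] | a 0.258 q6 1.72 pos [ 0.2001 -0.4582  0.2313] F [-0.1 -0.1 -0.7] T [-0.03 -0.   -0.05] w 0.0854 g 0.0 t 1.02
turn [ 0.    -0.     0.178] shift [ 265.4 -183.1   61.3] | a 0.258 q6 1.72 pos [ 0.2001 -0.4582  0.2313] F [-0.1 -0.1 -0.7] T [-0.03 -0.   -0.05] w 0.0854 g 0.0 t 1.02
```

```bash
python3 -m creep '[[[0,0,0],[0,0,-0.185]],[[0,0,0],[0,0,-0.185]],[[0,0,0],[0,0,-0.185]],[[0,0,0],[0,0,-0.185]],[[0,0,0],[0,0,-0.185]],[[0,0,0],[0,0,-0.185]],[[0,0,0],[0,0,-0.185]],[[0,0,0],[0,0,-0.185]],[[0,0,0],[0,0,-0.185]],[[0,0,0],[0,0,-0.185]],[[0,0,0],[0,0,-0.185]],[[0,0,0],[0,0,-0.185]]]' 70 >/dev/null
python3 -m creep '[[[0,0,0],[0,0,-0.185]],[[0,0,0],[0,0,-0.185]],[[0,0,0],[0,0,-0.185]],[[0,0,0],[0,0,-0.185]],[[-40,30,0],[0,0,0]],[[-40,30,0],[0,0,0]],[[-40,30,0],[0,0,0]],[[-40,30,10],[0,0,0]],[[-40,30,20],[0,0,0]],[[-40,25,20],[0,0,0]],[[-20,5,5],[0,0,0]],[[0,0,0],[0,0,0]]]'
python3 -c "
from h import *
need(KEY,.098,.08+np.pi)"
```

```text
clock: 4.03
eef_pos: [0.4457, -0.2578, 0.176]
tool_rot: [-0.041, 0.999, -0.0, -0.0]
ft_force: [-0.7, -0.4, -0.0]
grip_width: 0.0695
grasp_force: 0.0
turn [-0.    -0.001  0.002] shift [-4.5  2.9 78. ] | a 3.224 q6 -0.61 pos [ 0.4457 -0.2578  0.176 ] F [-0.7 -0.4 -0. ] T [-0.    0.01 -0.02] w 0.0695 g 0.0 t 4.03
```

```bash
python3 -m creep '[[[-4.5,3,25],[0,0,0]],[[0,0,30],[0,0,0]],[[0,0,16],[0,0,0]],[[0,0,7],[0,0,0]],[[0,0,0],[0,0,0]]]' 
python3 -m creep '[[[0,0,0],[0,0,0]],[[0,0,0],[0,0,0]],[[0,0,0],[0,0,0]],[[0,0,0],[0,0,0]],[[0,0,0],[0,0,0]],[[0,0,0],[0,0,0]],[[0,0,0],[0,0,0]]]' 5
python3 - <<'E'
from h import *
need(KEY,.098,.08+np.pi)
p=vision.camera("side"); cv2.imwrite("pics/grip.png",cv2.resize(p["image"][120:300,130:350],(733,600)))
E
```

```text
clock: 4.65
eef_pos: [0.4487, -0.2555, 0.0987]
tool_rot: [-0.039, 0.999, -0.0, 0.0]
ft_force: [0.6, -0.6, 0.6]
grip_width: 0.0696
grasp_force: 0.0
clock: 5.52
eef_pos: [0.4496, -0.255, 0.099]
tool_rot: [-0.04, 0.999, -0.001, 0.001]
ft_force: [-0.3, -1.1, 5.7]
grip_width: 0.0168
grasp_force: 59.5
turn [-0.001  0.001  0.   ] shift [-0.4  0.5  1. ] | a 3.222 q6 -0.6 pos [ 0.4496 -0.255   0.099 ] F [-0.3 -1.1  5.7] T [-0.18  0.07  0.05] w 0.0168 g 59.5 t 5.53
```

View pics/grip.png

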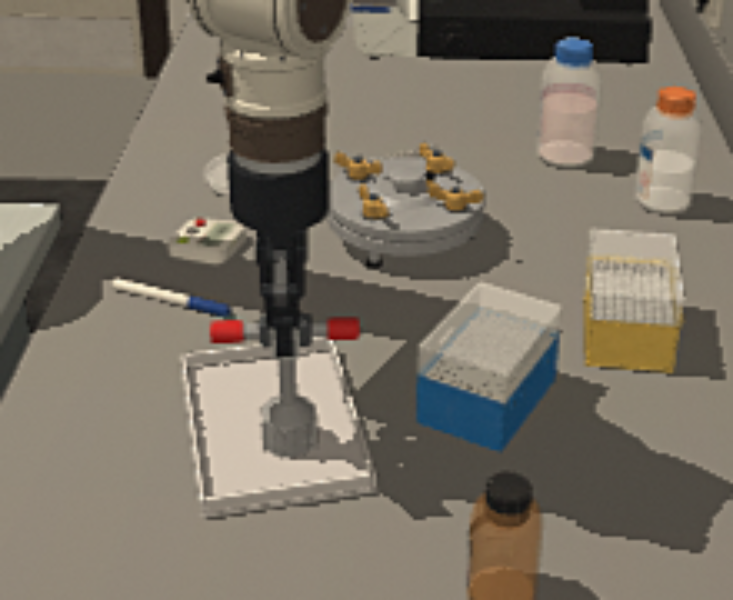

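The side view shows the fingers closed on the hub at crop (285,330). The red ends are at (227,332) and (345,328), so the grip is centred and the key is upright. Now lift.

```bash
python3 -m creep '[[[0,0,-20],[0,0,0]],[[0,0,-40],[0,0,0]],[[0,0,-50],[0,0,0]],[[0,0,0],[0,0,-0.14]],[[0,0,0],[0,0,-0.139]],[[0,0,0],[0,0,0]]]'
python3 -c "
from h import *
need(NUT['A'],.21,2.943)"
```

```text
clock: 6.32
eef_pos: [0.4483, -0.2539, 0.2071]
tool_rot: [-0.178, 0.984, 0.001, -0.001]
ft_force: [0.1, -0.4, -3.1]
grip_width: 0.0174
grasp_force: 59.0
turn [ 0.002 -0.002  0.556] shift [-79.6 342.2  -2.9] | a 3.499 q6 -0.87 pos [ 0.4483 -0.2539  0.2071] F [ 0.1 -0.4 -3.1] T [ 0.01  0.03 -0.05] w 0.0174 g 59.0 t 6.33
```

```bash
python3 -m creep '[[[0,0,0],[0,0,0.185]],[[0,0,0],[0,0,0.185]],[[0,0,0],[0,0,0.185]],[[-10,40,-2],[0,0,0]],[[-12,55,0],[0,0,0]],[[-14,60,0],[0,0,0]],[[-14,60,0],[0,0,0]],[[-14,60,0],[0,0,0]],[[-10,42,0],[0,0,0]],[[-5,25,0],[0,0,0]],[[0,0,0],[0,0,0]],[[0,0,0],[0,0,0]]]'
python3 - <<'E'
from h import *
need(NUT['A'],.21,2.943)
for n in ("top","side"):
    p=vision.camera(n)
    rr=blobs(p,redmask(p),bot.get_obs()["eef_pos"][2]+.019,8,NUT["A"],.1)
    for b in rr: print(n,b[0],np.round(b[1],4))
    print(np.round(proj(p,np.r_[NUT["A"],.229])),[np.round(r["position"]) for r in vision.place_of(p,"t_key")[:1]])
    if n=="side": cv2.imwrite("pics/overA.png",cv2.resize(p["image"][60:260,170:370],(600,600)))
E
```

```text
clock: 7.82
eef_pos: [0.5924, 0.065, 0.2093]
tool_rot: [0.098, 0.995, -0.0, -0.001]
ft_force: [-0.2, -0.2, -2.3]
grip_width: 0.0171
grasp_force: 59.4
turn [-0.001 -0.002  0.002] shift [-1.3  1.1 -0.7] | a 2.945 q6 0.31 pos [0.5924 0.065  0.2093] F [-0.2 -0.2 -2.3] T [-0.02  0.02  0.01] w 0.0171 g 59.4 t 7.83
[[221. 161.]] [array([227., 174.])]
side 41 [0.5468 0.0748]
side 43 [0.6376 0.057 ]
[[268. 136.]] []
```

View pics/overA.png

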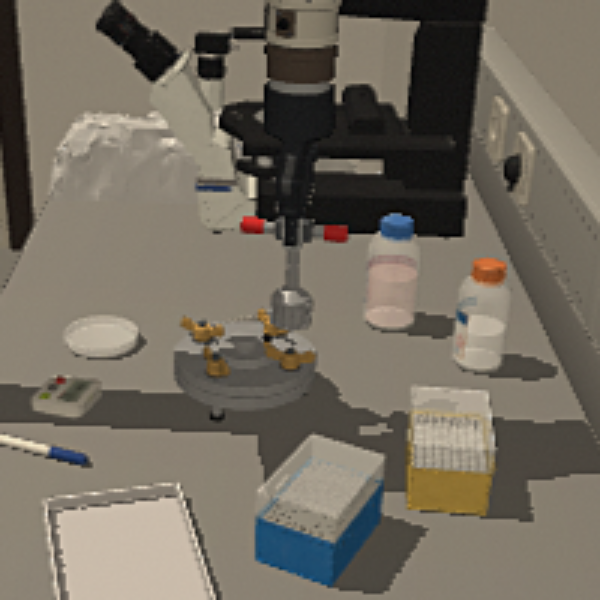

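The side view shows the key upright over nut A, with its red ends at crop (253,226) and (336,234) and its socket at (291,307). Colour measurement agrees with the TCP within 1 mm, so I'll descend.

```bash
python3 -m creep '[[[-1.3,1.1,20],[0,0,0]],[[0,0,12],[0,0,0]],[[0,0,6],[0,0,0]],[[0,0,5],[0,0,0]],[[0,0,0],[0,0,0]]]'
python3 -c "
from h import *
need(NUT['A'],.154,2.943)"
```

```text
clock: 8.65
eef_pos: [0.5945, 0.0663, 0.1672]
tool_rot: [0.098, 0.995, -0.0, -0.0]
ft_force: [-0.5, -0.4, -2.9]
grip_width: 0.0172
grasp_force: 59.4
turn [-0.    -0.     0.003] shift [ 0.6 -0.5 13.2] | a 2.946 q6 0.31 pos [0.5945 0.0663 0.1672] F [-0.5 -0.4 -2.9] T [ 0.01  0.07 -0.01] w 0.0172 g 59.4 t 8.65
```

```bash
python3 -m creep '[[[0,0,7],[0,0,0]],[[0,0,6],[0,0,0]],[[0,0,0],[0,0,0]]]'
python3 -c "
from h import *
need(NUT['A'],.154,2.943)"
python3 -m creep '[[[0,0,0],[0,0,0.07]],[[0,0,0],[0,0,0]]]' >/dev/null
python3 -c "
from h import *
need(NUT['A'],.154,2.943)"
python3 -m creep '[[[0,0,0],[0,0,0.07]],[[0,0,0],[0,0,0]]]' >/dev/null
python3 -c "
from h import *
need(NUT['A'],.154,2.943)"
python3 -m creep '[[[0,0,0],[0,0,0.07]],[[0,0,0],[0,0,0]]]' >/dev/null
python3 -c "
from h import *
need(NUT['A'],.154,2.943)"
```

```text
clock: 9.02
eef_pos: [0.594, 0.0663, 0.1534]
tool_rot: [0.098, 0.995, -0.0, -0.001]
ft_force: [0.3, 0.2, -2.3]
grip_width: 0.0173
grasp_force: 59.4
turn [-0.001 -0.002  0.003] shift [ 0.1 -0.4 -0.6] | a 2.946 q6 0.31 pos [0.594  0.0663 0.1534] F [ 0.3  0.2 -2.3] T [-0.03  0.04 -0.04] w 0.0173 g 59.4 t 9.03
turn [ 0.     0.    -0.066] shift [ 0.8 -0.6  0.4] | a 2.877 q6 0.38 pos [0.5947 0.0664 0.1544] F [ 1.1 -0.2 -3.3] T [-0.05 -0.02  0.02] w 0.0169 g 59.4 t 9.28
turn [ 0.001  0.    -0.135] shift [ 0.7 -0.9  0.4] | a 2.808 q6 0.45 pos [0.5947 0.0666 0.1544] F [ 0.3  1.  -2.2] T [ 0.24 -0.01  0.05] w 0.0171 g 59.3 t 9.53
turn [ 0.001 -0.    -0.204] shift [ 0.7 -1.3  0.4] | a 2.739 q6 0.51 pos [0.5948 0.067  0.1544] F [-0.1  2.3 -2.3] T [ 0.69 -0.1   0.07] w 0.0172 g 59.3 t 9.78
```

```bash
python3 -m creep '[[[0,0,0],[0,0,0.1]],[[0,0,0],[0,0,0]]]' >/dev/null
python3 -c "
from h import *
need(NUT['A'],.154,2.943)"
python3 -m creep '[[[0,0,0],[0,0,0.12]],[[0,0,0],[0,0,0.12]],[[0,0,0],[0,0,0]]]' >/dev/null
python3 -c "
from h import *
need(NUT['A'],.154,2.943)"
```

```text
turn [ 0.001  0.    -0.304] shift [ 0.7 -1.1  0.4] | a 2.639 q6 0.61 pos [0.5948 0.0668 0.1544] F [ 0.6  0.8 -2.6] T [ 0.68 -0.1   0.07] w 0.017 g 59.4 t 10.03
turn [ 0.001  0.    -0.543] shift [ 0.7 -0.9  0.5] | a 2.4 q6 0.85 pos [0.5948 0.0666 0.1545] F [ 0.7  2.1 -2.9] T [ 0.74 -0.13  0.04] w 0.0171 g 59.4 t 10.4
```

```bash
python3 - <<'E'
from h import *
p=vision.camera("side")
rr=blobs(p,redmask(p),.173,8,NUT["A"],.1)
for b in rr: print(b[0],np.round(b[1],4))
d=rr[0][1]-rr[1][1]; print(np.arctan2(d[1],d[0])%np.pi,(rr[0][1]+rr[1][1])/2)
cv2.imwrite("pics/turnA.png",cv2.resize(p["image"][100:210,220:330],(600,600),interpolation=cv2.INTER_CUBIC))
E
```

```text
27 [0.5573 0.0991]
39 [0.6287 0.0368]
2.4236834826574576 [0.59296653 0.06792802]
```

View pics/turnA.png

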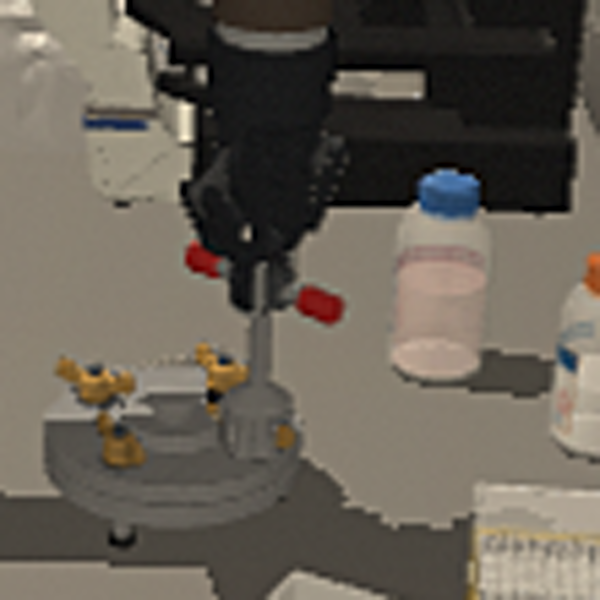

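The side view shows the key seated on nut A, with one ear showing through the slot at crop (285,437). The bar angle of 2.42 follows the tool, so the nut is turning. Next I finish to 30°, back off and go to the opposite nut, C.

```bash
python3 -m creep '[[[0,0,0],[0,0,0.1]],[[0,0,0],[0,0,0]],[[0,0,0],[0,0,-0.12]],[[0,0,0],[0,0,0]]]' >/dev/null
python3 -c "
from h import *
need(NUT['A'],.154,2.42)"
python3 -m creep '[[[0,0,-15],[0,0,0]],[[0,0,-25],[0,0,0]],[[0,0,0],[0,0,-0.13]],[[0,0,0],[0,0,-0.13]],[[0,0,0],[0,0,0]]]' >/dev/null
python3 -c "
from h import *
need(NUT['C'],.195,2.680)"
```

```text
turn [-0.002  0.001 -0.004] shift [0.7 0.  0.1] | a 2.416 q6 0.84 pos [0.5944 0.0654 0.1541] F [-0.1  0.6 -2.9] T [ 0.01  0.03 -0.01] w 0.0168 g 59.4 t 10.95
turn [ 0.     0.001 -0.006] shift [124.3  11.    0.5] | a 2.674 q6 0.58 pos [0.5949 0.0661 0.1955] F [-0.   0.4 -3.3] T [-0.01  0.03  0.03] w 0.0168 g 59.4 t 11.57
```

```bash
python3 -m creep '[[[30,2,0],[0,0,0]],[[45,4,0],[0,0,0]],[[34,4,0],[0,0,0]],[[15,1,0],[0,0,-0.006]],[[0,0,0],[0,0,0]],[[0,0,0],[0,0,0]]]' >/dev/null
python3 -c "
from h import *
need(NUT['C'],.167,2.680)"
```

```text
turn [0.    0.001 0.001] shift [ 1.2 -0.8 27.6] | a 2.681 q6 0.72 pos [0.49   0.1315 0.1946] F [-1.3 -0.7 -2.7] T [-0.02 -0.04 -0.02] w 0.0171 g 59.4 t 12.32
```

```bash
python3 -m creep '[[[1,-0.5,15],[0,0,0]],[[0,0,8],[0,0,0]],[[0,0,5],[0,0,0]],[[0,0,0],[0,0,0]]]' >/dev/null
python3 -c "
from h import *
need(NUT['C'],.154,2.680)"
python3 -m creep '[[[0,0,7],[0,0,0]],[[0,0,5.5],[0,0,0]],[[0,0,0],[0,0,0]]]' >/dev/null
python3 -c "
from h import *
need(NUT['C'],.154,2.680)"
```

```text
turn [-0.001 -0.001  0.001] shift [-0.8  0.2 11.9] | a 2.681 q6 0.72 pos [0.4877 0.1316 0.1659] F [-0.4  0.7 -2.8] T [ 0.01 -0.01  0.04] w 0.0173 g 59.3 t 12.82
turn [-0.001 -0.001  0.002] shift [-1.4  0.2 -0.8] | a 2.682 q6 0.72 pos [0.4872 0.1318 0.1532] F [ 0.2  0.2 -2.5] T [ 0.    0.   -0.02] w 0.017 g 59.4 t 13.2
```

```bash
n(){ python3 -c "
from h import *
need(NUT['C'],.154,2.680)"; }
python3 -m creep '[[[0,0,0],[0,0,0.08]],[[0,0,0],[0,0,0]]]' >/dev/null; n
python3 -m creep '[[[0,0,0],[0,0,0.05]],[[0,0,0],[0,0,0]]]' >/dev/null; n
python3 -m creep '[[[0,0,0],[0,0,0.05]],[[0,0,0],[0,0,0]]]' >/dev/null; n
python3 -m creep '[[[0,0,0],[0,0,0.12]],[[0,0,0],[0,0,0.12]],[[0,0,0],[0,0,0]]]' >/dev/null; n
```

```text
turn [ 0.001 -0.    -0.077] shift [-1.1 -0.5 -0. ] | a 2.603 q6 0.8 pos [0.4878 0.1323 0.154 ] F [ 0.6  1.4 -3. ] T [ 0.41 -0.05 -0.01] w 0.0169 g 59.3 t 13.45
turn [ 0.002 -0.    -0.126] shift [-1.1 -1.2  0.1] | a 2.554 q6 0.85 pos [0.4881 0.1329 0.1541] F [ 1.2  3.1 -4.4] T [ 1.09 -0.27  0.13] w 0.0172 g 59.2 t 13.7
turn [ 0.003 -0.    -0.176] shift [-1.  -1.3  0.1] | a 2.504 q6 0.9 pos [0.4882 0.133  0.1541] F [ 1.8  4.9 -3.2] T [ 1.52 -0.48  0.17] w 0.0172 g 59.2 t 13.95
turn [ 0.003 -0.    -0.416] shift [-0.9 -1.3  0.1] | a 2.264 q6 1.14 pos [0.4883 0.1329 0.1541] F [ 1.2  4.4 -3.8] T [ 1.5  -0.46  0.08] w 0.0168 g 59.3 t 14.32
```

```bash
n(){ python3 -c "
from h import *
need(NUT['B'],.195,2.233)"; }
python3 -m creep '[[[0,0,0],[0,0,0.12]],[[0,0,0],[0,0,0.115]],[[0,0,0],[0,0,0]],[[0,0,0],[0,0,-0.12]],[[0,0,0],[0,0,0]]]' >/dev/null; n
python3 -m creep '[[[0,0,-15],[0,0,0]],[[0,0,-26],[0,0,0]],[[0,0,0],[0,0,-0.085]],[[0,0,0],[0,0,0]]]' >/dev/null; n
```

```text
turn [-0.001  0.002 -0.087] shift [-37.1  80.5 -41.1] | a 2.146 q6 1.26 pos [0.4876 0.131  0.1539] F [ 1.   0.1 -2.5] T [ 0.07 -0.15 -0.01] w 0.0173 g 59.4 t 14.95
turn [-0.     0.001 -0.003] shift [-37.4  80.4   0.8] | a 2.23 q6 1.18 pos [0.4875 0.1314 0.1958] F [-0.7 -0.8 -3. ] T [ 0.03 -0.03 -0.02] w 0.0168 g 59.5 t 15.45
```

```bash
n(){ python3 -c "
from h import *
need(NUT['B'],.167,2.233)"; }
python3 -m creep '[[[-10,22,0],[0,0,0]],[[-14,30,0],[0,0,0]],[[-9,20,0],[0,0,0]],[[-4.4,8.4,0],[0,0,0]],[[0,0,0],[0,0,0]],[[0,0,0],[0,0,0]]]' >/dev/null; n
python3 -m creep '[[[0,0,15],[0,0,0]],[[0,0,9],[0,0,0]],[[0,0,5],[0,0,0]],[[0,0,0],[0,0,0]]]' >/dev/null; n
```

```text
turn [-0.001 -0.    -0.002] shift [-0.6  0.6 27.7] | a 2.231 q6 1.17 pos [0.5731 0.1513 0.1947] F [-0.   1.  -3.1] T [0.   0.01 0.01] w 0.0171 g 59.6 t 16.2
turn [-0.001 -0.001 -0.001] shift [-0.5  0.1 -1.9] | a 2.232 q6 1.17 pos [0.5735 0.1515 0.1651] F [ 0.2 -0.5 -2.4] T [-0.02 -0.06 -0.01] w 0.0173 g 59.6 t 16.7
```

```bash
n(){ python3 -c "
from h import *
need(NUT['B'],.154,2.233)"; }
python3 -m creep '[[[0,0,7],[0,0,0]],[[0,0,4],[0,0,0]],[[0,0,0],[0,0,0.07]],[[0,0,0],[0,0,0]]]' >/dev/null; n
python3 -m creep '[[[0,0,0],[0,0,0.05]],[[0,0,0],[0,0,0]]]' >/dev/null; n
python3 -m creep '[[[0,0,0],[0,0,0.05]],[[0,0,0],[0,0,0]]]' >/dev/null; n
python3 -m creep '[[[0,0,0],[0,0,0.12]],[[0,0,0],[0,0,0.12]],[[0,0,0],[0,0,0]]]' >/dev/null; n
```

```text
turn [-0.   -0.   -0.07] shift [-0.2 -0.4  0.6] | a 2.163 q6 1.24 pos [0.5741 0.1517 0.1546] F [ 0.4  0.2 -1.9] T [0.01 0.   0.01] w 0.017 g 59.6 t 17.2
turn [ 0.001 -0.    -0.12 ] shift [-0.2 -0.7  0.9] | a 2.113 q6 1.29 pos [0.5743 0.1519 0.1549] F [ 1.3 -0.  -2.3] T [ 0.17 -0.2  -0.02] w 0.017 g 59.6 t 17.45
turn [ 0.002 -0.    -0.169] shift [-0.3 -1.2  1. ] | a 2.064 q6 1.34 pos [0.5747 0.1522 0.155 ] F [ 1.   2.  -3.6] T [ 0.53 -0.56  0.1 ] w 0.0172 g 59.4 t 17.7
turn [ 0.001 -0.    -0.408] shift [-0.2 -0.9  1. ] | a 1.825 q6 1.58 pos [0.5745 0.152  0.155 ] F [ 1.4  1.2 -4.3] T [ 0.49 -0.56  0.09] w 0.0171 g 59.5 t 18.07
```

```bash
n(){ python3 -c "
from h import *
need(NUT['D'],.195,2.098)"; }
python3 -m creep '[[[0,0,0],[0,0,0.125]],[[0,0,0],[0,0,0.125]],[[0,0,0],[0,0,0]],[[0,0,0],[0,0,-0.12]],[[0,0,0],[0,0,0]]]' >/dev/null; n
python3 -m creep '[[[0,0,-15],[0,0,0]],[[0,0,-25],[0,0,0]],[[0,0,0],[0,0,-0.14]],[[0,0,0],[0,0,-0.14]],[[0,0,0],[0,0,-0.13]],[[0,0,0],[0,0,0]]]' >/dev/null; n
```

```text
turn [-0.002  0.001 -0.405] shift [ -58.3 -109.1  -40.3] | a 1.693 q6 1.71 pos [0.5734 0.1512 0.1547] F [ 0.2  0.1 -3.4] T [ 0.08 -0.05  0.01] w 0.0167 g 59.6 t 18.7
turn [0.001 0.    0.002] shift [ -58.3 -110.     0.9] | a 2.1 q6 1.3 pos [0.5742 0.1516 0.1959] F [ 0.2  0.2 -1.9] T [ 0.   -0.02 -0.1 ] w 0.0175 g 59.7 t 19.45
```

```bash
n(){ python3 -c "
from h import *
need(NUT['D'],.154,2.098)"; }
python3 -m creep '[[[-14,-26,0],[0,0,0]],[[-20,-38,0],[0,0,0]],[[-16,-30,0],[0,0,0]],[[-8.3,-16,0],[0,0,0]],[[0,0,0],[0,0,0]],[[0,0,0],[0,0,0]]]' >/dev/null; n
python3 -m creep '[[[0,0,15],[0,0,0]],[[0,0,9],[0,0,0]],[[0,0,5],[0,0,0]],[[0,0,0],[0,0,0]]]' >/dev/null; n
```

```text
turn [0.001 0.    0.004] shift [ 0.2 -1.2 41.2] | a 2.102 q6 1.13 pos [0.5096 0.0463 0.1952] F [ 1.1 -0.3 -2.9] T [-0.02  0.01  0.03] w 0.0171 g 59.8 t 20.2
turn [-0.002 -0.001  0.004] shift [ 0.   0.2 11. ] | a 2.102 q6 1.13 pos [0.5083 0.0458 0.165 ] F [ 0.2  0.  -2.4] T [ 0.01 -0.02 -0.04] w 0.0171 g 59.8 t 20.7
```

```bash
n(){ python3 -c "
from h import *
need(NUT['D'],.154,2.098)"; }
python3 -m creep '[[[0,0,7],[0,0,0]],[[0,0,4],[0,0,0]],[[0,0,0],[0,0,0.07]],[[0,0,0],[0,0,0]]]' >/dev/null; n
python3 -m creep '[[[0,0,0],[0,0,0.05]],[[0,0,0],[0,0,0]]]' >/dev/null; n
python3 -m creep '[[[0,0,0],[0,0,0.05]],[[0,0,0],[0,0,0]]]' >/dev/null; n
python3 -m creep '[[[0,0,0],[0,0,0.12]],[[0,0,0],[0,0,0.12]],[[0,0,0],[0,0,0]]]' >/dev/null; n
```

```text
turn [ 0.    -0.    -0.066] shift [ 0.4 -0.1  0.7] | a 2.032 q6 1.2 pos [0.5088 0.0456 0.1547] F [ 0.4 -0.1 -2.6] T [0.03 0.03 0.01] w 0.0174 g 59.8 t 21.2
turn [ 0.     0.    -0.115] shift [ 0.4 -0.3  0.9] | a 1.983 q6 1.25 pos [0.5089 0.0457 0.1549] F [ 0.6  0.4 -2.3] T [ 0.06 -0.1  -0.03] w 0.0171 g 59.8 t 21.45
turn [ 0.002 -0.    -0.164] shift [ 0.4 -0.9  1. ] | a 1.934 q6 1.3 pos [0.5094 0.046  0.155 ] F [ 2.   1.5 -4.5] T [ 0.39 -0.53  0.03] w 0.0172 g 59.6 t 21.7
turn [ 0.001 -0.    -0.403] shift [ 0.3 -0.4  1. ] | a 1.695 q6 1.54 pos [0.509  0.0459 0.155 ] F [ 1.2  1.  -1.7] T [ 0.23 -0.31  0.04] w 0.0172 g 59.7 t 22.07
```

```bash
n(){ python3 -c "
from h import *
need(NUT['A'],.195,2.42)"; }
python3 -m creep '[[[0,0,0],[0,0,0.13]],[[0,0,0],[0,0,0.13]],[[0,0,0],[0,0,0]],[[0,0,0],[0,0,-0.12]],[[0,0,0],[0,0,0]]]' >/dev/null; n
python3 -m creep '[[[0,0,-15],[0,0,0]],[[0,0,-25],[0,0,0]],[[0,0,0],[0,0,-0.173]],[[0,0,0],[0,0,-0.173]],[[0,0,0],[0,0,-0.173]],[[0,0,0],[0,0,-0.173]],[[0,0,0],[0,0,-0.173]],[[0,0,0],[0,0,0]]]' >/dev/null; n
python3 - <<'E'
from h import *
for n in ("top","side"):
    p=vision.camera(n)
    for b in blobs(p,nutmask(p),.071,15,(.541,.0986),.09): print(n,b[0],np.round(b[2],4),np.round(b[3:],3))
    rr=blobs(p,redmask(p),bot.get_obs()["eef_pos"][2]+.019,8,NUT["D"],.1)
    if len(rr)==2:
        d=rr[0][1]-rr[1][1]; print("key",np.arctan2(d[1],d[0])%np.pi,(rr[0][1]+rr[1][1])/2)
E
```

```text
turn [-0.001  0.    -0.867] shift [-50.7  71.8 -40.3] | a 1.553 q6 1.68 pos [0.5084 0.0454 0.1547] F [-0.1 -0.5 -2.5] T [0.04 0.02 0.03] w 0.017 g 59.8 t 22.7
turn [ 0.001  0.001 -0.005] shift [-50.3  71.2   0.8] | a 2.415 q6 0.82 pos [0.5091 0.0457 0.1958] F [-0.2  0.3 -3.8] T [-0.01  0.05 -0.05] w 0.0172 g 59.8 t 23.7
side 30 [0.573  0.1423] [1.593 0.041 0.019]
side 64 [0.5867 0.0718] [2.176 0.068 0.041]
side 35 [0.508  0.0368] [1.638 0.043 0.018]
key 2.435974454738938 [0.50705637 0.04693378]
```

```bash
n(){ python3 -c "
from h import *
need(NUT['A'],.154,2.42)"; }
python3 -m creep '[[[-12,16,0],[0,0,0]],[[-18,26,0],[0,0,0]],[[-14,20,0],[0,0,0]],[[-6,9,0],[0,0,0]],[[0,0,0],[0,0,0]],[[0,0,0],[0,0,0]]]' >/dev/null; n
python3 -m creep '[[[0,0,15],[0,0,0]],[[0,0,9],[0,0,0]],[[0,0,5],[0,0,0]],[[0,0,0],[0,0,0]]]' >/dev/null; n
```

```text
turn [-0.001 -0.001 -0.004] shift [-0.9  1.3 40.8] | a 2.416 q6 0.84 pos [0.5923 0.0655 0.1948] F [ 0.3  0.3 -2.4] T [-0.03  0.    0.03] w 0.017 g 59.8 t 24.55
turn [-0.001 -0.001 -0.003] shift [-0.7  0.9 11.1] | a 2.417 q6 0.84 pos [0.5927 0.0656 0.1651] F [ 0.2  0.4 -3. ] T [-0.06  0.    0.01] w 0.0171 g 59.8 t 25.05
```

Engaged freely. Now turn in to near the stop, watching the torque.

```bash
n(){ python3 -c "
from h import *
need(NUT['A'],.154,2.42)"; }
python3 -m creep '[[[-0.5,0.5,7],[0,0,0]],[[0,0,4],[0,0,0]],[[0,0,0],[0,0,0.12]],[[0,0,0],[0,0,0.12]],[[0,0,0],[0,0,0.12]],[[0,0,0],[0,0,0.12]],[[0,0,0],[0,0,0]]]' >/dev/null; n
python3 -m creep '[[[0,0,0],[0,0,0.08]],[[0,0,0],[0,0,0.04]],[[0,0,0],[0,0,0]]]' >/dev/null; n
python3 -m creep '[[[0,0,0],[0,0,0.05]],[[0,0,0],[0,0,0]]]' >/dev/null; n
```

```text
turn [ 0.001 -0.001 -0.481] shift [ 0.  -0.7  0.5] | a 1.939 q6 1.31 pos [0.5943 0.0664 0.1545] F [ 2.4  2.1 -3.3] T [ 0.51 -0.41  0.06] w 0.017 g 59.7 t 25.93
turn [ 0.001 -0.001 -0.601] shift [ 0.1 -0.6  0.6] | a 1.819 q6 1.43 pos [0.5943 0.0663 0.1546] F [ 2.3  2.6 -4.3] T [ 0.8  -0.6   0.12] w 0.0168 g 59.4 t 26.3
turn [ 0.001 -0.    -0.651] shift [ 0.1 -0.5  0.8] | a 1.769 q6 1.48 pos [0.5943 0.0662 0.1548] F [ 2.3  2.2 -4.5] T [ 0.75 -0.62  0.11] w 0.0171 g 59.5 t 26.55
```

```bash
n(){ python3 -c "
from h import *
need(NUT['A'],.154,2.42)"; }
python3 -m creep '[[[0,0,0],[0,0,0.05]],[[0,0,0],[0,0,0]]]' >/dev/null; n
python3 -m creep '[[[0,0,0],[0,0,0.05]],[[0,0,0],[0,0,0]]]' >/dev/null; n
python3 -m creep '[[[0,0,0],[0,0,0.05]],[[0,0,0],[0,0,0]]]' >/dev/null; n
```

```text
turn [ 0.001 -0.    -0.701] shift [ 0.2 -0.4  0.9] | a 1.719 q6 1.53 pos [0.5943 0.066  0.1549] F [ 1.9  3.  -4. ] T [ 0.83 -0.65  0.13] w 0.0171 g 59.5 t 26.8
turn [ 0.001 -0.    -0.751] shift [ 0.2 -0.3  1. ] | a 1.669 q6 1.58 pos [0.5942 0.0659 0.155 ] F [ 2.2  2.6 -4.9] T [ 0.85 -0.64  0.15] w 0.0171 g 59.5 t 27.05
turn [ 0.001  0.    -0.801] shift [ 0.2 -0.2  1. ] | a 1.619 q6 1.63 pos [0.5942 0.0659 0.155 ] F [ 1.5  2.7 -4.2] T [ 0.86 -0.63  0.1 ] w 0.0169 g 59.6 t 27.3
```

```bash
n(){ python3 -c "
from h import *
need(NUT['A'],.154,2.42)"; }
python3 -m creep '[[[0,0,0],[0,0,0.04]],[[0,0,0],[0,0,0]]]' >/dev/null; n
python3 -m creep '[[[0,0,0],[0,0,0.04]],[[0,0,0],[0,0,0]]]' >/dev/null; n
```

```text
turn [ 0.001  0.    -0.841] shift [ 0.3 -0.2  1. ] | a 1.579 q6 1.67 pos [0.5942 0.0658 0.155 ] F [ 1.8  2.3 -3.7] T [ 0.84 -0.68  0.33] w 0.0171 g 59.6 t 27.55
turn [ 0.    0.   -0.88] shift [ 0.2 -0.1  1. ] | a 1.54 q6 1.71 pos [0.5941 0.0658 0.155 ] F [ 1.7  2.4 -4.2] T [ 0.67 -0.66  1.08] w 0.0175 g 60.7 t 27.8
```

```bash
n(){ python3 -c "
from h import *
need(NUT['C'],.195,2.15)"; }
python3 -m creep '[[[0,0,0],[0,0,-0.16]],[[0,0,0],[0,0,0]]]' >/dev/null; n
python3 -m creep '[[[0,0,-15],[0,0,0]],[[0,0,-25],[0,0,0]],[[0,0,0],[0,0,-0.15]],[[0,0,0],[0,0,-0.15]],[[0,0,0],[0,0,-0.15]],[[0,0,0],[0,0,0]]]' >/dev/null; n
python3 - <<'E'
from h import *
p=vision.camera("side")
rr=blobs(p,redmask(p),bot.get_obs()["eef_pos"][2]+.019,8,NUT["A"],.1)
if len(rr)==2:
    d=rr[0][1]-rr[1][1]; print("key",np.arctan2(d[1],d[0])%np.pi,(rr[0][1]+rr[1][1])/2)
E
```

```text
turn [-0.002  0.001 -0.456] shift [113.  -51.1 -40.3] | a 1.694 q6 1.56 pos [0.5931 0.0647 0.1547] F [-0.4 -0.3 -2.2] T [0.01 0.05 0.04] w 0.0172 g 59.8 t 28.05
turn [ 0.     0.001 -0.006] shift [112.9 -52.1   0.9] | a 2.144 q6 1.11 pos [0.5939 0.0654 0.1959] F [ 0.6  0.  -2.1] T [-0.02 -0.01  0.04] w 0.0167 g 59.8 t 28.8
key 2.2055588764854033 [0.5907163  0.06520937]
```

```bash
n(){ python3 -c "
from h import *
need(NUT['C'],.154,2.12)"; }
python3 -m creep '[[[26,-12,0],[0,0,0.025]],[[38,-17,0],[0,0,0]],[[30,-14,0],[0,0,0]],[[18,-8,0],[0,0,0]],[[0,0,0],[0,0,0]],[[0,0,0],[0,0,0]]]' >/dev/null; n
```

```text
turn [0.001 0.001 0.001] shift [ 0.1 -4.6 41.2] | a 2.121 q6 1.29 pos [0.4925 0.1336 0.1952] F [ 0.2 -0.4 -3.1] T [ 0.03 -0.03  0.02] w 0.0173 g 59.8 t 29.6
```

```bash
n(){ python3 -c "
from h import *
need(NUT['C'],.154,2.12)"; }
python3 -m creep '[[[0,-4,0],[0,0,0]],[[0,0,15],[0,0,0]],[[0,0,9],[0,0,0]],[[0,0,5],[0,0,0]],[[0,0,0],[0,0,0]]]' >/dev/null; n
```

```text
turn [-0.001 -0.     0.002] shift [-0.7  0.4 11.1] | a 2.122 q6 1.28 pos [0.4878 0.1317 0.1651] F [ 0.4  0.5 -3.6] T [ 0.03 -0.06  0.02] w 0.0172 g 59.8 t 30.23
```

```bash
n(){ python3 -c "
from h import *
need(NUT['C'],.154,2.12)"; }
python3 -m creep '[[[0,0,7],[0,0,0]],[[0,0,4],[0,0,0]],[[0,0,0],[0,0,0.14]],[[0,0,0],[0,0,0.14]],[[0,0,0],[0,0,0.14]],[[0,0,0],[0,0,0.1]],[[0,0,0],[0,0,0]]]' >/dev/null; n
python3 -m creep '[[[0,0,0],[0,0,0.05]],[[0,0,0],[0,0,0]]]' >/dev/null; n
python3 -m creep '[[[0,0,0],[0,0,0.05]],[[0,0,0],[0,0,0]]]' >/dev/null; n
```

```text
turn [ 0.002 -0.001 -0.517] shift [-0.7 -0.8  0.8] | a 1.603 q6 1.8 pos [0.4889 0.1324 0.1548] F [ 3.2  0.9 -4. ] T [ 0.44 -0.68  0.09] w 0.0172 g 59.7 t 31.1
turn [ 0.002 -0.    -0.566] shift [-0.6 -0.7  0.9] | a 1.554 q6 1.85 pos [0.4888 0.1322 0.1549] F [ 3.3  1.8 -3.7] T [ 0.54 -0.92  0.09] w 0.0171 g 59.5 t 31.35
turn [ 0.002 -0.    -0.616] shift [-0.5 -0.6  1. ] | a 1.504 q6 1.9 pos [0.4888 0.1321 0.155 ] F [ 3.6  2.2 -4.9] T [ 0.66 -1.06  0.16] w 0.0166 g 59.5 t 31.6
```

```bash
n(){ python3 -c "
from h import *
need(NUT['C'],.154,2.12); import sys; sys.exit(bot.get_obs()['ft_torque'][2]>.6)"; }
python3 -m creep '[[[0,0,0],[0,0,0.04]],[[0,0,0],[0,0,0]]]' >/dev/null; n &&
python3 -m creep '[[[0,0,0],[0,0,0.04]],[[0,0,0],[0,0,0]]]' >/dev/null; n &&
python3 -m creep '[[[0,0,0],[0,0,0.04]],[[0,0,0],[0,0,0]]]' >/dev/null && n &&
python3 -m creep '[[[0,0,0],[0,0,0.04]],[[0,0,0],[0,0,0]]]' >/dev/null && n &&
python3 -m creep '[[[0,0,0],[0,0,0.04]],[[0,0,0],[0,0,0]]]' >/dev/null && n &&
python3 -m creep '[[[0,0,0],[0,0,0.04]],[[0,0,0],[0,0,0]]]' >/dev/null && n
```

```text
turn [ 0.001 -0.    -0.656] shift [-0.5 -0.5  1.1] | a 1.464 q6 1.94 pos [0.4887 0.132  0.1551] F [ 3.5  2.9 -5.2] T [ 0.73 -1.11  0.09] w 0.0172 g 59.5 t 31.85
turn [ 0.001 -0.    -0.656] shift [-0.5 -0.5  1.1] | a 1.464 q6 1.94 pos [0.4887 0.132  0.1551] F [ 3.5  2.9 -5.2] T [ 0.73 -1.11  0.09] w 0.0172 g 59.5 t 31.85False
False
```

```bash
cat >> h.py <<'E'
def stop(k):
    """exit code 1 once the hard stop shows in the torque"""
    need(NUT[k],.154,EAR[k]); raise SystemExit(int(bot.get_obs()["ft_torque"][2]>.6))
E
n(){ python3 -c "
from h import *
stop('C')"; }
python3 -m creep '[[[0,0,0],[0,0,0.04]],[[0,0,0],[0,0,0]]]' >/dev/null && n &&
python3 -m creep '[[[0,0,0],[0,0,0.04]],[[0,0,0],[0,0,0]]]' >/dev/null && n &&
python3 -m creep '[[[0,0,0],[0,0,0.04]],[[0,0,0],[0,0,0]]]' >/dev/null && n &&
python3 -m creep '[[[0,0,0],[0,0,0.04]],[[0,0,0],[0,0,0]]]' >/dev/null && n &&
python3 -m creep '[[[0,0,0],[0,0,0.04]],[[0,0,0],[0,0,0]]]' >/dev/null && n
```

```text
turn [ 1.000e-03  0.000e+00 -1.257e+00] shift [-0.2 -0.6  1.1] | a 1.423 q6 1.98 pos [0.4886 0.132  0.1551] F [ 3.8  2.2 -4.1] T [ 0.79 -1.23  0.06] w 0.0171 g 59.5 t 32.1
turn [ 1.000e-03  0.000e+00 -1.297e+00] shift [-0.3 -0.6  1.1] | a 1.383 q6 2.02 pos [0.4886 0.132  0.1551] F [ 4.2  2.2 -4.5] T [ 0.7  -1.31  0.17] w 0.0174 g 59.5 t 32.35
turn [ 1.000e-03  0.000e+00 -1.337e+00] shift [-0.3 -0.5  1.1] | a 1.343 q6 2.06 pos [0.4885 0.1319 0.1551] F [ 4.6  1.9 -4.8] T [ 0.78 -1.31  0.14] w 0.0168 g 59.6 t 32.6
turn [ 1.000e-03  0.000e+00 -1.375e+00] shift [-0.4 -0.4  1.1] | a 1.305 q6 2.1 pos [0.4884 0.1319 0.1551] F [ 4.5  2.8 -4.1] T [ 0.67 -1.38  0.77] w 0.0171 g 60.0 t 32.85
```

```bash
n(){ python3 -c "
from h import *
need(NUT['B'],.195,1.65)"; }
python3 -m creep '[[[0,0,0],[0,0,-0.15]],[[0,0,0],[0,0,0]]]' >/dev/null; n
python3 -m creep '[[[0,0,-15],[0,0,0]],[[0,0,-26],[0,0,0]],[[0,0,0],[0,0,-0.1]],[[0,0,0],[0,0,-0.09]],[[0,0,0],[0,0,0]]]' >/dev/null; n
python3 - <<'E'
from h import *
p=vision.camera("side")
rr=blobs(p,redmask(p),bot.get_obs()["eef_pos"][2]+.019,6,NUT["C"],.1)
for b in rr: print(b[0],b[1])
if len(rr)==2:
    d=rr[0][1]-rr[1][1]; print("key",np.arctan2(d[1],d[0])%np.pi,(rr[0][1]+rr[1][1])/2)
E
```

```text
turn [-0.003  0.002 -0.2  ] shift [ 13.4  88.5 -40.6] | a 1.45 q6 1.95 pos [0.4868 0.1309 0.1544] F [ 0.6  0.1 -2.7] T [ 0.04 -0.24  0.05] w 0.017 g 59.8 t 33.1
turn [-0.001  0.    -0.011] shift [12.9 88.   1.4] | a 1.639 q6 1.77 pos [0.4873 0.1315 0.1964] F [ 0.5 -0.4 -2.1] T [0.01 0.01 0.  ] w 0.017 g 59.8 t 33.73
10 [0.48169415 0.19594478]
31 [0.48908577 0.08692751]
key 1.6384950652284382 [0.48538996 0.14143615]
```

```bash
n(){ python3 -c "
from h import *
need(NUT['B'],.154,1.645)"; }
python3 -m creep '[[[3,20,0],[0,0,-0.005]],[[4,32,0],[0,0,0]],[[3,24,0],[0,0,0]],[[2,12,0],[0,0,0]],[[0,0,0],[0,0,0]],[[0,0,0],[0,0,0]]]' >/dev/null; n
python3 -m creep '[[[0,0,15],[0,0,0]],[[0,0,9],[0,0,0]],[[0,0,5],[0,0,0]],[[0,0,0],[0,0,0]]]' >/dev/null; n
```

```text
turn [-0.002  0.     0.001] shift [ 1.2 -0.1 41.6] | a 1.646 q6 1.75 pos [0.5741 0.1501 0.1956] F [ 0.8  0.4 -2.8] T [ 0.03  0.01 -0.03] w 0.0174 g 59.9 t 34.52
turn [-0.001  0.     0.002] shift [ 1.1 -0.4 12.1] | a 1.647 q6 1.75 pos [0.5744 0.1502 0.1661] F [-0.7  0.6 -2.4] T [-0.    0.01  0.  ] w 0.0172 g 59.9 t 35.02
```

```bash
n(){ python3 -c "
from h import *
stop('B')"; }
python3 -m creep '[[[0,0,7],[0,0,0]],[[0,0,5],[0,0,0]],[[0,0,0],[0,0,0.13]],[[0,0,0],[0,0,0.13]],[[0,0,0],[0,0,0.13]],[[0,0,0],[0,0,0.1]],[[0,0,0],[0,0,0]]]' >/dev/null; n &&
python3 -m creep '[[[0,0,0],[0,0,0.05]],[[0,0,0],[0,0,0]]]' >/dev/null && n &&
python3 -m creep '[[[0,0,0],[0,0,0.05]],[[0,0,0],[0,0,0]]]' >/dev/null && n &&
python3 -m creep '[[[0,0,0],[0,0,0.04]],[[0,0,0],[0,0,0]]]' >/dev/null && n &&
python3 -m creep '[[[0,0,0],[0,0,0.04]],[[0,0,0],[0,0,0]]]' >/dev/null && n &&
python3 -m creep '[[[0,0,0],[0,0,0.04]],[[0,0,0],[0,0,0]]]' >/dev/null && n &&
python3 -m creep '[[[0,0,0],[0,0,0.04]],[[0,0,0],[0,0,0]]]' >/dev/null && n &&
python3 -m creep '[[[0,0,0],[0,0,0.04]],[[0,0,0],[0,0,0]]]' >/dev/null && n &&
python3 -m creep '[[[0,0,0],[0,0,0.04]],[[0,0,0],[0,0,0]]]' >/dev/null && n
```

```text
turn [-0.002 -0.    -1.075] shift [1.  0.2 0.1] | a 1.158 q6 2.24 pos [0.5744 0.1503 0.1541] F [-1.   0.7 -3.5] T [ 0.07  0.24 -0.04] w 0.0172 g 59.8 t 35.9
turn [-0.002 -0.    -1.124] shift [0.9 0.3 0.1] | a 1.109 q6 2.29 pos [0.5742 0.1503 0.1541] F [-1.5 -0.1 -5.6] T [0.1  0.38 0.11] w 0.0171 g 59.5 t 36.15
turn [-0.002 -0.    -1.174] shift [0.9 0.3 0.2] | a 1.059 q6 2.34 pos [0.5742 0.1504 0.1542] F [-2.1  0.9 -5.3] T [0.12 0.47 0.11] w 0.0169 g 59.4 t 36.4
turn [-0.002 -0.    -1.214] shift [0.9 0.3 0.2] | a 1.019 q6 2.38 pos [0.5742 0.1504 0.1542] F [-2.1  0.6 -6.2] T [0.17 0.61 0.15] w 0.0169 g 59.4 t 36.65
turn [-0.002 -0.    -1.254] shift [0.9 0.3 0.3] | a 0.979 q6 2.42 pos [0.5742 0.1504 0.1543] F [-2.3  1.  -6.7] T [0.24 0.85 0.15] w 0.0167 g 59.4 t 36.9
turn [-0.002 -0.    -1.294] shift [0.8 0.4 0.3] | a 0.939 q6 2.46 pos [0.5741 0.1504 0.1543] F [-4.2  2.1 -6.7] T [0.24 0.94 0.21] w 0.0169 g 59.3 t 37.15
turn [-0.002  0.    -1.333] shift [0.8 0.3 0.3] | a 0.9 q6 2.5 pos [0.5742 0.1504 0.1543] F [-4.   0.9 -7.7] T [0.24 1.06 0.87] w 0.0173 g 59.9 t 37.4
```

```bash
n(){ python3 -c "
from h import *
need(NUT['D'],.195,1.51)"; }
python3 -m creep '[[[0,0,0],[0,0,-0.15]],[[0,0,0],[0,0,0]]]' >/dev/null; n
python3 -m creep '[[[0,0,-15],[0,0,0]],[[0,0,-26],[0,0,0]],[[0,0,0],[0,0,-0.16]],[[0,0,0],[0,0,-0.15]],[[0,0,0],[0,0,-0.15]],[[0,0,0],[0,0,0]]]' >/dev/null; n
```

```text
turn [ 0.003 -0.001 -0.465] shift [-108.3  -61.1  -39.1] | a 1.045 q6 2.35 pos [0.5761 0.1503 0.1559] F [-1.6  0.  -2.9] T [0.12 0.42 0.05] w 0.017 g 59.9 t 37.65
turn [ 0.004 -0.001 -0.006] shift [-108.3  -61.4    2.8] | a 1.504 q6 1.89 pos [0.5763 0.1503 0.1978] F [-0.9 -0.1 -2. ] T [ 0.02  0.02 -0.02] w 0.0169 g 59.9 t 38.4
```

```bash
python3 - <<'E'
from h import *
p=vision.camera("side")
rr=blobs(p,redmask(p),bot.get_obs()["eef_pos"][2]+.019,6,NUT["B"],.1)
for b in rr: print(b[0],b[1])
if len(rr)==2:
    d=rr[0][1]-rr[1][1]; print("key",np.arctan2(d[1],d[0])%np.pi,(rr[0][1]+rr[1][1])/2)
E
```

```text
11 [0.5782727  0.21453613]
29 [0.57265376 0.10657459]
key 1.5187974443117485 [0.57546323 0.16055536]
```

```bash
n(){ python3 -c "
from h import *
need(NUT['D'],.154,1.505)"; }
python3 -m creep '[[[-26,-14,2],[0,0,0]],[[-38,-22,0],[0,0,0]],[[-29,-17,0],[0,0,0]],[[-15,-8.5,0],[0,0,0]],[[0,0,0],[0,0,0]],[[0,0,0],[0,0,0]]]' >/dev/null; n
python3 -m creep '[[[0,0,15],[0,0,0]],[[0,0,9],[0,0,0]],[[0,0,5],[0,0,0]],[[0,0,0],[0,0,0]]]' >/dev/null; n
```

```text
turn [ 0.002 -0.001  0.002] shift [-1.1  0.9 40.2] | a 1.507 q6 1.73 pos [0.5077 0.0471 0.1942] F [-0.4  0.1 -3. ] T [ 0.04  0.01 -0.05] w 0.017 g 60.0 t 39.2
turn [-0.    -0.     0.002] shift [-0.6  1.7 10.2] | a 1.507 q6 1.73 pos [0.5068 0.0467 0.1642] F [ 1.1 -0.2 -3.6] T [ 0.06 -0.5   0.07] w 0.0174 g 59.8 t 39.7
```

```bash
n(){ python3 -c "
from h import *
stop('D')"; }
python3 -m creep '[[[-0.5,1.5,0],[0,0,0]],[[0,0,6],[0,0,0]],[[0,0,4],[0,0,0]],[[0,0,0],[0,0,0.13]],[[0,0,0],[0,0,0.13]],[[0,0,0],[0,0,0.13]],[[0,0,0],[0,0,0.1]],[[0,0,0],[0,0,0]]]' >/dev/null; n &&
python3 -m creep '[[[0,0,0],[0,0,0.05]],[[0,0,0],[0,0,0]]]' >/dev/null && n &&
python3 -m creep '[[[0,0,0],[0,0,0.05]],[[0,0,0],[0,0,0]]]' >/dev/null && n &&
python3 -m creep '[[[0,0,0],[0,0,0.04]],[[0,0,0],[0,0,0]]]' >/dev/null && n &&
python3 -m creep '[[[0,0,0],[0,0,0.04]],[[0,0,0],[0,0,0]]]' >/dev/null && n &&
python3 -m creep '[[[0,0,0],[0,0,0.04]],[[0,0,0],[0,0,0]]]' >/dev/null && n &&
python3 -m creep '[[[0,0,0],[0,0,0.04]],[[0,0,0],[0,0,0]]]' >/dev/null && n &&
python3 -m creep '[[[0,0,0],[0,0,0.04]],[[0,0,0],[0,0,0]]]' >/dev/null && n &&
python3 -m creep '[[[0,0,0],[0,0,0.04]],[[0,0,0],[0,0,0]]]' >/dev/null && n
```

```text
turn [-1.00e-03 -0.00e+00 -1.08e+00] shift [-0.2  0.4  0.4] | a 1.018 q6 2.21 pos [0.508  0.0459 0.1544] F [ 1.4  0.  -2.1] T [-0.02 -0.08 -0.01] w 0.017 g 59.9 t 40.7
turn [-1.000e-03  0.000e+00 -1.129e+00] shift [-0.2  0.6  0.4] | a 0.969 q6 2.26 pos [0.5079 0.0459 0.1544] F [ 1.5  0.2 -4.4] T [ 0.07 -0.25  0.12] w 0.0174 g 59.6 t 40.95
turn [-1.000e-03  0.000e+00 -1.179e+00] shift [-0.3  0.6  0.5] | a 0.919 q6 2.31 pos [0.5078 0.0459 0.1545] F [ 0.9 -0.4 -5.2] T [ 0.1  -0.15  0.09] w 0.0171 g 59.6 t 41.2
turn [-1.000e-03  0.000e+00 -1.219e+00] shift [-0.3  0.6  0.5] | a 0.879 q6 2.35 pos [0.5078 0.0459 0.1545] F [-0.2  0.5 -5.6] T [ 0.08 -0.08  0.13] w 0.017 g 59.5 t 41.45
turn [-1.00e-03 -0.00e+00 -1.26e+00] shift [-0.4  0.7  0.5] | a 0.838 q6 2.39 pos [0.5077 0.0459 0.1545] F [ 0.5 -0.3 -6.5] T [ 0.12 -0.04  0.13] w 0.0172 g 59.5 t 41.7
turn [-1.0e-03 -0.0e+00 -1.3e+00] shift [-0.4  0.7  0.6] | a 0.798 q6 2.43 pos [0.5077 0.0459 0.1546] F [-0.6  0.2 -5.8] T [0.15 0.08 0.19] w 0.0172 g 59.5 t 41.95
turn [-1.00e-03 -0.00e+00 -1.34e+00] shift [-0.4  0.7  0.6] | a 0.758 q6 2.47 pos [0.5077 0.046  0.1546] F [ 0.   1.2 -5.6] T [0.23 0.16 0.1 ] w 0.017 g 59.4 t 42.2
turn [-1.000e-03  0.000e+00 -1.379e+00] shift [-0.4  0.6  0.6] | a 0.719 q6 2.51 pos [0.5077 0.046  0.1546] F [-1.6  0.4 -6.2] T [0.17 0.23 0.49] w 0.0171 g 59.5 t 42.45
turn [-1.000e-03  0.000e+00 -1.418e+00] shift [-0.5  0.6  0.6] | a 0.68 q6 2.55 pos [0.5077 0.046  0.1546] F [-0.7  0.4 -6.3] T [0.12 0.28 1.27] w 0.0171 g 61.4 t 42.7
```

```bash
n(){ python3 -c "
from h import *
need(KEY,.21,.08)"; }
python3 -m creep '[[[0,0,0],[0,0,-0.18]],[[0,0,0],[0,0,0]]]' >/dev/null; n
python3 -m creep '[[[0,0,-15],[0,0,0]],[[0,0,-40],[0,0,0]],[[0,0,0],[0,0,0]]]' >/dev/null; n
python3 - <<'E'
from h import *
d=np.array([KEY[0]-.508,KEY[1]-.046]); a=.86; print(d, 1000*np.array([d@[np.cos(a),np.sin(a)], d@[np.sin(a),-np.cos(a)]]))
p=vision.camera("side")
rr=blobs(p,redmask(p),bot.get_obs()["eef_pos"][2]+.019,6,NUT["D"],.1)
for b in rr: print(b[0],b[1])
E
```

```text
turn [ 0.001 -0.002  0.774] shift [-82.9 294.5 -54.3] | a 0.854 q6 2.38 pos [0.5091 0.0457 0.1557] F [ 0.4 -0.8 -2.5] T [ 0.07 -0.    0.03] w 0.0173 g 59.9 t 42.95
turn [ 0.004 -0.009  0.775] shift [-85.  294.7   4.5] | a 0.855 q6 2.38 pos [0.5112 0.046  0.2145] F [ 0.3 -0.2 -2.3] T [ 0.07 -0.02  0.02] w 0.017 g 60.0 t 43.33
[-0.058  -0.3005] [-265.5730633   152.10259054]
26 [0.54437504 0.09101973]
42 [0.48063231 0.01818388]
```

```bash
n(){ python3 -c "
from h import *
need(KEY,.099,.08)"; }
python3 -m creep '[[[-30,17,0],[0,0,0]],[[-45,26,0],[0,0,0]],[[-50,29,0],[0,0,0]],[[-50,29,0],[0,0,0]],[[-45,25,0],[0,0,0]],[[-30,17,0],[0,0,0]],[[-15,9,0],[0,0,0.15]],[[0,0,0],[0,0,0.16]],[[0,0,0],[0,0,0.155]],[[0,0,0],[0,0,0.155]],[[0,0,0],[0,0,0.155]],[[0,0,0],[0,0,0]]]' >/dev/null; n
python3 -m creep '[[[0,0,0],[0,0,0]]]' >/dev/null; n
python3 - <<'E'
from h import *
p=vision.camera("side")
rr=blobs(p,redmask(p),bot.get_obs()["eef_pos"][2]+.019,6,KEY,.1)
for b in rr: print(b[0],b[1])
cv2.imwrite("pics/back.png",cv2.resize(p["image"][100:300,130:350],(660,600)))
E
```

```text
turn [-0.001  0.001  0.003] shift [  1.    0.9 109.9] | a 0.083 q6 2.54 pos [ 0.4489 -0.2537  0.2089] F [-0.1  0.8 -3.3] T [-0.01  0.04  0.08] w 0.0171 g 59.9 t 44.88
turn [-0.001  0.001  0.004] shift [  0.8   0.8 110.3] | a 0.084 q6 2.54 pos [ 0.4492 -0.2538  0.2093] F [-0.2 -0.3 -3. ] T [ 0.07 -0.03 -0.  ] w 0.0173 g 59.9 t 45.0
72 [ 0.40133049 -0.25746091]
66 [ 0.49417346 -0.2502622 ]
```

View pics/back.png

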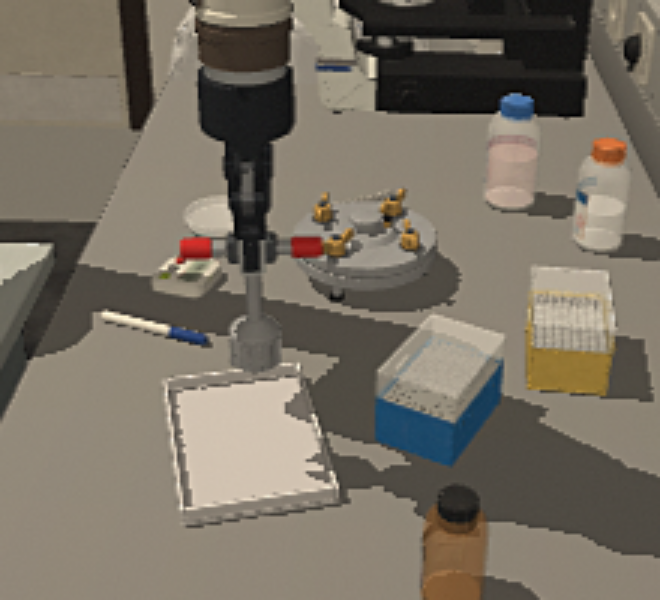

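The side view shows the key upright over the tray, shank at crop (255,290), and all four nuts turned with nothing else disturbed. I'll check nut angles from above, then lower.

```bash
python3 - <<'E'
from h import *
p=vision.camera("top")
for b in blobs(p,nutmask(p),.071,15,(.541,.0986),.09): 
    k=min(NUT,key=lambda k:np.hypot(*(NUT[k]-b[1]))); print(k,b[0],"ear",round(b[3],3),"turned",round((EAR[k]-b[3]+.5)%np.pi-.5,3))
E
python3 -m creep '[[[0,0,40],[0,0,0]],[[0,0,35],[0,0,0]],[[0,0,20],[0,0,0]],[[0,0,8],[0,0,0]],[[0,0,4],[0,0,0]],[[0,0,0],[0,0,0]]]' >/dev/null
python3 -c "
from h import *
need(KEY,.099,.08)"
```

```text
A 60 ear 1.76 turned 1.183
B 57 ear 1.078 turned 1.155
D 58 ear 0.849 turned 1.249
C 62 ear 1.469 turned 1.211
turn [ 0.001 -0.001  0.002] shift [0.  0.3 4.4] | a 0.082 q6 2.55 pos [ 0.4499 -0.2542  0.1034] F [ 0.   0.9 -3. ] T [-0.03  0.02 -0.03] w 0.0171 g 59.8 t 45.85
```

```bash
n(){ python3 -c "
from h import *
need(KEY,.099,.08); raise SystemExit(int(bot.get_obs()['ft_force'][2]>1))"; }
python3 -m creep '[[[0,0,2],[0,0,0]],[[0,0,0],[0,0,0]]]' >/dev/null; n &&
python3 -m creep '[[[0,0,1],[0,0,0]],[[0,0,0],[0,0,0]]]' >/dev/null && n &&
python3 -m creep '[[[0,0,1],[0,0,0]],[[0,0,0],[0,0,0]]]' >/dev/null && n &&
python3 -m creep '[[[0,0,1],[0,0,0]],[[0,0,0],[0,0,0]]]' >/dev/null && n &&
python3 -m creep '[[[0,0,1],[0,0,0]],[[0,0,0],[0,0,0]]]' >/dev/null && n
```

```text
turn [ 0.001 -0.001  0.002] shift [0.2 0.4 2.3] | a 0.082 q6 2.55 pos [ 0.4497 -0.2541  0.1013] F [-0.4  0.  -2.9] T [ 0.01  0.03 -0.04] w 0.0169 g 59.8 t 46.1
turn [ 0.    -0.     0.002] shift [0.5 0.6 0.8] | a 0.082 q6 2.55 pos [ 0.4494 -0.2539  0.0998] F [ 0.6 -0.8 -2.4] T [-0.01 -0.07 -0.03] w 0.0175 g 59.8 t 46.35
turn [ 0.    -0.     0.002] shift [ 0.3  0.6 -0. ] | a 0.082 q6 2.55 pos [ 0.4496 -0.254   0.099 ] F [-0.1 -0.1 -1.3] T [ 0.02  0.05 -0.02] w 0.0168 g 60.2 t 46.6
turn [ 0.001 -0.001  0.002] shift [ 0.2  0.5 -0.1] | a 0.082 q6 2.55 pos [ 0.4498 -0.254   0.0989] F [-2.1  0.8  4.8] T [ 0.33  0.47 -0.02] w 0.0172 g 61.1 t 46.85
```

Floor contact. Release gently and retreat.

```bash
python3 -m creep '[[[0,0,0],[0,0,0]],[[0,0,0],[0,0,0]],[[0,0,0],[0,0,0]],[[0,0,0],[0,0,0]],[[0,0,0],[0,0,0]],[[0,0,0],[0,0,0]]]' 50
python3 -m creep '[[[0,0,-10],[0,0,0]],[[0,0,-25],[0,0,0]],[[0,0,-40],[0,0,0]],[[0,0,-40],[0,0,0]],[[0,0,0],[0,0,0]],[[0,0,0],[0,0,0]]]'
python3 - <<'E'
from h import *
p=vision.camera("side")
rr=blobs(p,redmask(p),.117,6,KEY,.1)
for b in rr: print(b[0],b[1])
cv2.imwrite("pics/end.png",cv2.resize(p["image"][100:300,130:350],(660,600)))
E
```

```text
clock: 47.6
eef_pos: [0.4494, -0.2539, 0.0978]
tool_rot: [0.999, 0.041, -0.0, -0.0]
ft_force: [0.9, 0.2, -0.6]
grip_width: 0.0497
grasp_force: 0.0
clock: 48.35
eef_pos: [0.4494, -0.2539, 0.213]
tool_rot: [0.999, 0.041, 0.0, 0.0]
ft_force: [-0.4, -0.4, 0.0]
grip_width: 0.0499
grasp_force: 0.0
66 [ 0.49543325 -0.24802655]
63 [ 0.40274499 -0.25534657]
```

View pics/end.png

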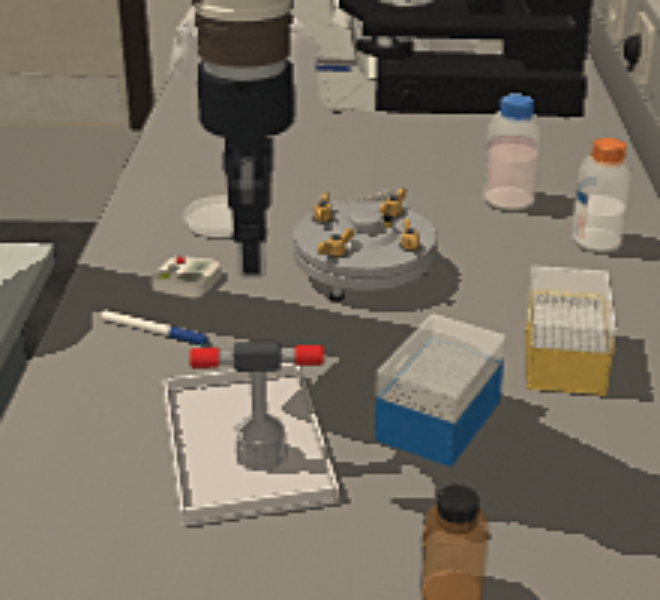

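The key stands upright in the tray at crop (260,440), the gripper is clear of it, and nothing else has moved.

```bash
python3 -c "
from workcell import workorder
print(workorder.job_done())"
```

```text
the job is handed in; nothing more can be done
None
```

I tightened all four wing nuts in cross order, about 30° each and then round again to the hard stop, stood the key upright in its tray, let go and handed the job in at about 48 s.

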